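Fold back the filter unit's cover and advance the filter wheel

ROBOT

A 6-joint arm with a two-finger parallel gripper is mounted at the origin on a cart in front of the work surface, level with it; the furniture and walls round the work are solid. World frame = base frame: x ahead of the robot, y to its left, z up, the work surface at z = 0. Lengths are in m, angles in degrees, forces in N, time in s.
With the tool pointing down it reaches from about 0.375 to 0.975 m from the base axis. Payload 3.8 kg.
Tool frame: the origin (TCP) lies at the very end of the fingers, on their centre line; the grasp point (between the pads) lies 19 mm behind it (arm.hold_point_z is the distance from the TCP to the grasp point, in m); z points along the fingers, y is the line along which they close (so a half turn about z gives the same grasp; the last joint's range is limited). The gripper opens to 88 mm and grips with 3 to 60 N. Pads are 18 mm wide; open, the fingers measure 123 mm over their backs; the gripper's body (75 mm by 187 mm) begins 45 mm behind the grasp point.
Start: joints at [-69.723, 15.12, 91.902, -0, 72.978, -2.114], TCP at [0.257, -0.624, 0.239] pointing down, gripper open.
Joint ranges: [-150.88, 150.88], [-54.13, 125.18], [17.81, 147.31], [-75.09, 255.09], [0, 152.58], [-146.25, 146.25]. Speed limits (degrees/s): [147.25, 147.25, 180, 180, 180, 180].

INTERFACE

Orientations are given as [roll, pitch, yaw] about the fixed x, y, z axes, in that order (R = Rz(yaw) Ry(pitch) Rx(roll)).
In Python, from station import arm gives the robot as it stands.
- The arm moves only by the tool apply_moves, never from a script. Its argument "rows" is a list of rows, each a list of 7 numbers: the shift along the tool's x, y, z in m, then the turn, a rotation vector about the tool's x, y, z in degrees, then the gripper command: -1 is shut, 1 is fully open, values between are in proportion. A call has 1 to 20 rows; each row is the pose to reach, as a shift and turn from the pose commanded when the call began, along the tool's axes at that moment; what a row does not reach only later rows make up. A row lasts 1/8 s, in which the tool goes at most 62.5 mm and 10.7 degrees, less where a joint would pass 70% of its speed; a pose out of reach is approached as far as the arm can. A call with a gripper value outside its range is refused whole. The fingers move at their own pace and stop on an object; "grip_force" is the grip in N (left out, the last holds). Time passes only in rows, so rows that repeat a pose let the fingers close. It gives the time, the measured TCP pose, the force, the opening and the grip force at its end, in the units of the state.
- arm.get_state(): the state, without advancing time (a new reading comes with each control period).
- arm.grab_frame(name): name is "scene" or "top" or "wrist"; returns a dict with "image" (420x560x3 uint8, blue, green, red), "range_z" (420x560 float32, m along the optical axis (not along the pixel's ray), 0 where there is no reading), "camera_matrix" (3x3 intrinsics, pixels), "view" (4x4, takes a point from world to camera coordinates); the wrist camera has in their place "T_tool_cam" (4x4, takes a point from camera to tool coordinates, whose origin is the TCP and whose axes are the flange's). Camera axes: x right, y up, looking along -z (the intrinsics and any distortion apply to the point x, -y, -z); pixel columns grow to the right and rows downward; lengths in m; the calibration is good to about 2 mm. A picture is of the moment at which its call begins: read the wrist's pose just before it.
- arm.close_job(): hands the job in; it is judged then, once.
The state is a dict: "t": time; "joint_positions": joint angles; "qd": joint speeds; "effort": joint torques, N m; "tcp_pos": TCP position; "ee_rot": TCP orientation; "ft_force": force on the tool from outside, world axes, zero at the start; "torque": the same for the moment, N m; "opening": finger opening in m; "finger_force": force on a finger pad.
Only numpy, scipy, OpenCV 4.12 (cv2) and the standard library are available. Lean on these libraries where they do the work, as an engineer would, in place of code of your own. Each camera call takes 0.05 s, during which the arm holds its last target. There are 200 camera calls.

TASK

Push the teal bar of the filter unit's bifold cover along its tracks until the two amber panels stand folded flat against each other, fully home. Then turn the teal knob of the filter wheel inside three clicks clockwise, seen from above. Leave the cover folded open and do not disturb the small things standing beside the unit.

Things in the scene. Friction and masses are not known exactly. Their poses are not given: they have to be found in the camera images.
- filter_unit: Fixed grey open-topped housing, 150 (x) x 270 (y) x 122 mm high. Origin: centre of its underside, z up; +y is the way the cover folds. Side walls at x = +-75 mm carry aluminium tracks 12 mm wide, top z = 122 mm, 126 mm clear between them. The -y end wall is only 90 mm high, so a tool can come in over it behind the bar. (Below, y and z in mm are this unit's.)
- push_bar (a point): Centre of the teal push bar, round, 12 mm thick, 118 mm long along the unit's x, at the free (-y) edge of the cover, z = 112. Rollers in the tracks let it move only along y: -112 (closed) to +94 (fully home). It takes 5 to 12 N towards +y and the ridge rises. The panel is on its +y side, so push it, do not pinch it; nothing else is at that height behind it.
- ridge (a point): Middle of the hinge between the two panels, each 110 mm long, 120 wide, 5 thick, black frame with amber window. The first is hinged to the unit at y = +105, z = 112. Folded, both stand upright there, 110 mm above the tracks, more than fingers are long: lean the tool back (about 30 degrees, top towards -y) or finish by pushing on the panel's face.
- cover (a joint): Fold angle in rad past the closed shape: 0 closed (a shallow ridge, panels 0.15 rad up), 1.37 fully home (upright, flat together; hard stop). Panels stand value + 0.15 rad up and the bar is at y = 105 - 220 cos(value + 0.15). The hinges are stiff: the cover stays where it is left. Starts partly raised, 0.03 to 0.35.
- knob_grip (a point): Point to grip on the axis of the teal bar knob: x = 0, y = -30, z = 70 mm. Bar 40 mm long, 11 thick, z = 56 to 82, white line on one half of its top. Below it a black hub, 40 mm across, top z = 56, and the filter wheel, 92 mm across, top z = 46. A slim black read head at y = 5 to 39 is up to z = 59. Out of reach until the cover is folded.
- filter_wheel (a joint): Angle of knob and wheel in rad, growing clockwise from above. One click = 24 degrees = 0.419 rad, takes 0.1 N m; let go, it snaps to the nearest stop. Starts at stop 0 (value 0), with the knob's bar 36 degrees counterclockwise from the unit's x axis; after three clicks (1.257) the bar is 36 degrees clockwise from it. Turns on to stop 7.
- mirror_mount: Black mirror mount with white adjusting screws, 46 x 38 x 46 mm, loose, standing beside the unit's -y end. Origin: centre of its underside.
- lens_tube: Black lens tube, 30 mm across and 30 mm high, loose, standing beside the unit's -y end. Origin: centre of its underside.
- slide_box: White slide box, 35 x 85 x 34 mm, loose, standing beside the unit's +y end. Origin: centre of its underside.

How it is judged:
By the outcome, as a careful person would: the job done as asked, in the order asked, and still so for the second after the job is handed in, with the robot touching nothing.
It also fails if it takes over 58 s, if anything falls off the work surface, if the arm or the gripper's body presses on something with over 40 N, if the wrist force passes 120 N, or if a joint passes its speed limit or range.

## Working session

There is one attempt and no reset: what is moved stays moved. The work goes in short steps, Python scripts to look and compute and a tool call to move; the robot and the scene stay as the last step left them, time stands still between calls to the robot, and variables do not carry over. Pictures are saved under pics/ and viewed, at most 10 in all, crops included, and the job is handed in when it is done.

Besides the shell and the picture viewer there is one more tool, called after "Emit:" by a JSON object that holds its "name" and its "arguments", one argument or row to a line. apply_moves: Moves the arm, as the interface text tells. Its arguments: {"type":"object","properties":{"rows":{"type":"array","items":{"type":"array","items":{"type":"number"}}},"grip_force":{"type":"number"}},"required":["rows"]}

```bash
mkdir -p pics; ls
python3 - <<'E'
from station import arm
import cv2,numpy as np
print(arm.get_state())
for n in("top","scene"):
    f=arm.grab_frame(n); cv2.imwrite(f"pics/{n}0.png",f["image"]); np.savez(f"{n}0.npz",**f); print(n,f["camera_matrix"],f["view"],[k for k in f])
E
```

```text
pics
{'t': 0.0, 'joint_positions': array([-6.97240169e+01,  1.51677251e+01,  9.19813563e+01, -1.56943454e-03,
        7.29787996e+01, -2.11581469e+00]), 'qd': array([ 0.06635633, -0.01526146, -0.04165028, -0.07548597,  0.0018386 ,
       -0.04758685]), 'effort': array([ 2.81113382e-03, -5.02102983e+01, -3.56875992e+01,  7.30980118e-02,
        2.93510291e-02, -1.55690946e-04]), 'tcp_pos': array([ 0.25685506, -0.62343803,  0.23740392]), 'ee_rot': array([-1.79872151e+02, -3.22267051e-03,  2.23922553e+01]), 'ft_force': array([-0.35852406, -0.93148497, -0.37614002]), 'torque': array([ 0.05805093, -0.00087669,  0.02866588]), 'finger_force': 0.0, 'opening': 0.08833463222218842}
top [[434.94354745   0.         280.37579622]
 [  0.         434.94354745 214.89903762]
 [  0.           0.           1.        ]] [[-0.02250847 -0.99960629 -0.01675214 -0.05553468]
 [ 0.99174778 -0.02444065  0.12585306 -0.44441626]
 [-0.12621295 -0.01378114  0.99190744 -1.11217183]
 [ 0.          0.          0.          1.        ]] ['image', 'range_z', 'camera_matrix', 'view']
scene [[387.51116608   0.         275.49247235]
 [  0.         387.51116608 207.92367875]
 [  0.           0.           1.        ]] [[ 0.97775395  0.20920689  0.01515549 -0.41868852]
 [-0.17319973  0.76448799  0.62093475  0.06866083]
 [ 0.11831763 -0.60974634  0.78371573 -1.03667471]
 [ 0.          0.          0.          1.        ]] ['image', 'range_z', 'camera_matrix', 'view']
```

View pics/top0.png

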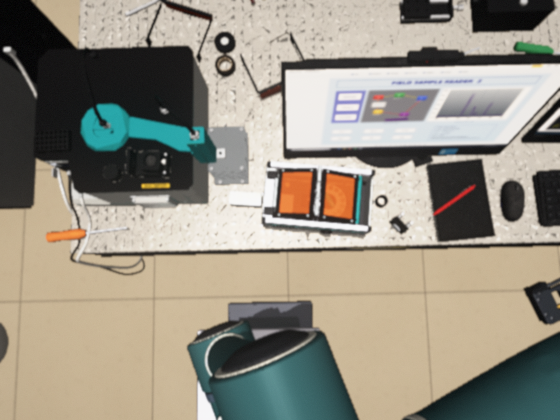

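View pics/scene0.png

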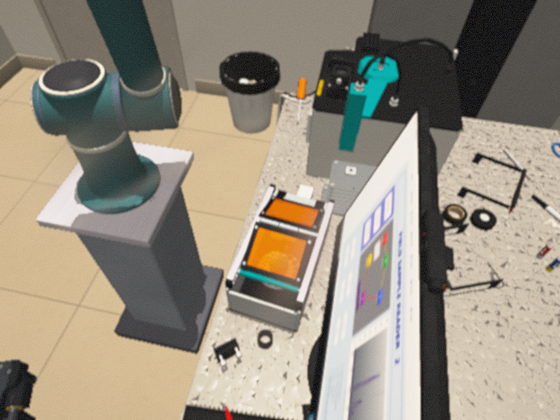

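The top view shows the unit at px (265–373, 163–232) with the cover folding left (world +y), the teal bar at about (361, 200), the loose items at (381, 201), (399, 225) and (245, 199), and a monitor on its far side.

```bash
cat > h.py <<'E'
import numpy as np,cv2
def cloud(f):
    K=f["camera_matrix"];z=f["range_z"];v,u=np.mgrid[:z.shape[0],:z.shape[1]]
    c=np.stack([(u-K[0,2])/K[0,0]*z,-(v-K[1,2])/K[1,1]*z,-z],-1)
    V=np.linalg.inv(f["view"]); return c@V[:3,:3].T+V[:3,3]
def teal(im):
    h=cv2.cvtColor(im,cv2.COLOR_BGR2HSV); return (h[...,0]>80)&(h[...,0]<100)&(h[...,1]>100)&(h[...,2]>60)
E
python3 - <<'E'
from h import *
f=np.load("top0.npz");P=cloud(f);im=f["image"]
v,u=np.mgrid[:420,:560]; box=(u>255)&(u<380)&(v>155)&(v<240)&(f["range_z"]>0)
m=box&(abs(P[...,2]-.122)<.007)&(im.min(-1)>150)
p=P[m]; print(m.sum(), cv2.minAreaRect(p[:,:2].astype(np.float32)*1000),np.median(p[:,2]))
for s in ('far','near'):
    q=p[(p[:,0]>np.median(p[:,0]))==(s=='far')]; 
    print(s,len(q),q.mean(0),np.polyfit(q[:,1],q[:,0],1), q[:,1].min(),q[:,1].max())
m=box&teal(im)&(u>340); t=P[m]; print('bar',m.sum(),np.median(t,0),t.min(0),t.max(0),np.polyfit(t[:,0],t[:,1],1))
b=P[box]; print('rim z',np.percentile(b[:,2],[1,50,99]),'unit',b[b[:,2]>.05].min(0),b[b[:,2]>.05].max(0))
mm=(u>270)&(u<350)&(v>180)&(v<215); k=np.argmax(np.where(mm,P[...,2],0));print('ridge',P.reshape(-1,3)[k])
for n,(a,c,d,e) in dict(tube=(373,190,389,210),mount=(388,214,412,236),slide=(225,188,263,210),mon=(280,50,560,165)).items():
    q=P[c:e,a:d].reshape(-1,3);q=q[q[:,2]>.012];print(n,len(q),q.min(0).round(3),q.max(0).round(3))
im2=cv2.resize(im[150:245,225:420],None,fx=4,fy=4,interpolation=cv2.INTER_CUBIC);cv2.imwrite("pics/c1.png",im2)
E
```

```text
1060 ((477.4757080078125, -160.41622924804688), (263.3509521484375, 151.21632385253906), 83.62672424316406) 0.1218391955708934
far 530 [ 0.53441369 -0.14925368  0.12129055] [-0.08158266  0.52223718] -0.29936285469469637 -0.025360736744855727
near 530 [ 0.40789535 -0.1550085   0.1220475 ] [0.11028022 0.42498972] -0.2830657876926607 -0.029954259905751374
bar 207 [ 0.46511466 -0.25611085  0.11793234] [ 0.40994812 -0.2851913   0.01545544] [ 0.52991184 -0.24529679  0.12467393] [-0.13114905 -0.19502811]
rim z [-0.003582    0.11485671  0.16003044] unit [ 0.38775159 -0.3188372   0.05007865] [ 0.58594887 -0.01889522  0.16467348]
ridge [ 0.29912836 -0.08170164  1.15817234]
tube 79 [ 0.299 -0.347  0.012] [ 0.492 -0.082  1.158]
mount 219 [ 0.299 -0.402  0.013] [ 0.437 -0.082  1.158]
slide 469 [ 0.299 -0.082  0.012] [0.509 0.068 1.158]
mon 27768 [ 0.299 -0.843  0.012] [ 0.896 -0.069  1.158]
```

View pics/c1.png

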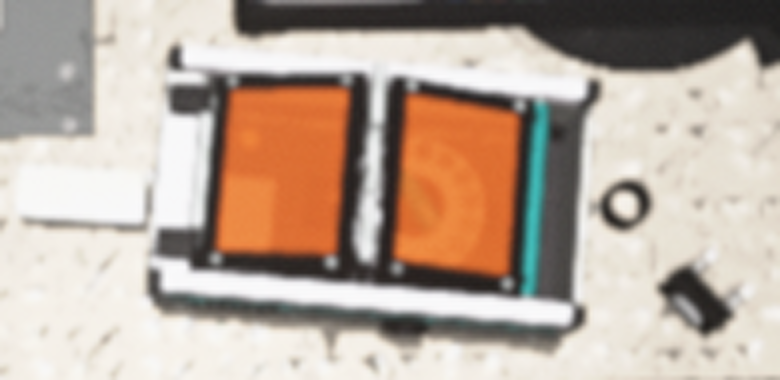

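The crop shows the far track from (180,58) to (590,90), the near track from (160,282) to (577,316), and the bar from (541,103) to (529,293). The knob's white line doesn't show through the window.

```bash
cat >> h.py <<'E'
def onz(f,uv,z):
    K=f["camera_matrix"];V=np.linalg.inv(f["view"]);d=V[:3,:3]@np.array([(uv[0]-K[0,2])/K[0,0],-(uv[1]-K[1,2])/K[1,1],-1]);o=V[:3,3]
    return o+d*(z-o[2])/d[2]
E
python3 - <<'E'
from h import *
f=np.load("top0.npz");P=cloud(f)
g=lambda a,b,z:onz(f,(225+(a+.5)/4-.5,150+(b+.5)/4-.5),z)[:2]
A=g(175,58,.122);B=g(592,90,.122);C=g(156,277,.122);D=g(577,316,.122)
for a,b in((A,B),(C,D)): d=a-b;print(a,b,np.hypot(*d),np.degrees(np.arctan2(-d[0],d[1])))
print((A+B+C+D)/4, 'widths',np.hypot(*(A-C)),np.hypot(*(B-D)))
a,b=g(541,103,.112),g(529,293,.112);print('bar',a,b,(a+b)/2,np.hypot(*(a-b)),np.degrees(np.arctan2(*(a-b)[::-1])))
v,u=np.mgrid[:420,:560]; 
for n,(a,c,d,e) in dict(tube=(373,190,389,210),mount=(388,214,414,236),slide=(225,188,263,210),mon=(280,50,560,163)).items():
    q=P[c:e,a:d].reshape(-1,3);z=f["range_z"][c:e,a:d].ravel();q=q[(q[:,2]>.015)&(z>0)];print(n,len(q),q.min(0).round(3),q.max(0).round(3),np.median(q,0).round(3))
h=P[...,2];q=P[(f["range_z"]>0)&(u>370)&(u<560)&(v>50)&(v<165)&(h>.05)];print('mon minx',np.percentile(q[:,0],[1,5]),np.percentile(q[:,2],[1,50,99]))
q=P[(f["range_z"]>0)&(u>283)&(u<373)&(v>100)&(v<163)&(h>.13)];print('mon near unit',q.min(0),q.max(0))
E
```

```text
[ 0.55649464 -0.04085027] [ 0.52992466 -0.29316991] 0.2537147322473524 -6.011256556356382
[ 0.42234599 -0.02688463] [ 0.3927982  -0.27751221] 0.2523633348698646 -6.723861456789585
[ 0.47539087 -0.15960426] widths 0.13487363622042622 0.1380174943182859
bar [ 0.52486489 -0.26375013] [ 0.40831078 -0.25122802] [ 0.46658784 -0.25748908] 0.11722484974151122 -6.13211286083117
tube 69 [ 0.463 -0.347  0.015] [ 0.492 -0.317  0.033] [ 0.476 -0.331  0.029]
mount 212 [ 0.389 -0.407  0.015] [ 0.437 -0.353  0.051] [ 0.412 -0.372  0.042]
slide 456 [ 0.449 -0.022  0.015] [0.509 0.068 0.101] [0.489 0.026 0.034]
mon 27380 [ 0.56  -0.842  0.015] [ 0.896 -0.069  0.446] [ 0.631 -0.354  0.303]
mon minx [0.57954571 0.58592414] [0.08693722 0.30672509 0.44246285]
mon near unit [ 0.58771756 -0.29295164  0.13002399] [ 0.63627053 -0.07986004  0.32448192]
```

```bash
cat >> h.py <<'E'
from scipy.spatial.transform import Rotation as R
C=np.array([.4765,-.160,0]);YAW=-6.3
def U2W(p): return C+R.from_euler('z',YAW,degrees=True).apply(np.array(p)/1000)
def W2U(p): return R.from_euler('z',-YAW,degrees=True).apply(np.array(p)-C)*1000
def orient(rel,lean): # rel: finger line (tool y) angle from unit x (deg); lean: top towards unit -y
    return R.from_euler('z',YAW,degrees=True)*R.from_euler('x',lean,degrees=True)*R.from_euler('xz',[180,rel+90],degrees=True)
def rows(s,p,rel,lean):
    T=R.from_euler('xyz',s["ee_rot"],degrees=True);G=orient(rel,lean)
    d=T.inv().apply(U2W(p)-s["tcp_pos"]);r=(T.inv()*G).as_rotvec(degrees=True)
    print('shift',d.round(4),'turn',r.round(2),'z dir unit',R.from_euler('z',-YAW,degrees=True).apply(G.apply([0,0,1])).round(2))
def show(s): print('t',s['t'],'tcpU',W2U(s['tcp_pos']).round(1),'F',s['ft_force'].round(1),'q',s['joint_positions'].round(0),'rot',s['ee_rot'].round(1))
E
python3 - <<'E'
from h import *
from station import arm
s=arm.get_state();show(s);rows(s,[-10,-122,190],0,30);rows(s,[-10,-122,190],0,0)
E
```

```text
t 0.1 tcpU [-167.4 -484.8  237.5] F [ 0.4  0.1 -0.6] q [-70.  15.  92.  -0.  73.  -2.] rot [-179.9   -0.    22.4]
shift [ 0.3123 -0.2426  0.048 ] turn [ 15.94  26.99 -59.87] z dir unit [ 0.    0.5  -0.87]
shift [ 0.3123 -0.2426  0.048 ] turn [-1.000e-01 -6.000e-02 -6.131e+01] z dir unit [ 0. -0. -1.]
```

Emit:
{"name": "apply_moves", "arguments": {
  "rows": [
    [0.3123, -0.2426, 0.03, 15.94, 26.99, -59.87, -1],
    [0.3123, -0.2426, 0.03, 15.94, 26.99, -59.87, -1],
    [0.3123, -0.2426, 0.03, 15.94, 26.99, -59.87, -1],
    [0.3123, -0.2426, 0.03, 15.94, 26.99, -59.87, -1],
    [0.3123, -0.2426, 0.03, 15.94, 26.99, -59.87, -1],
    [0.3123, -0.2426, 0.03, 15.94, 26.99, -59.87, -1],
    [0.3123, -0.2426, 0.03, 15.94, 26.99, -59.87, -1],
    [0.3123, -0.2426, 0.048, 15.94, 26.99, -59.87, -1],
    [0.3123, -0.2426, 0.048, 15.94, 26.99, -59.87, -1],
    [0.3123, -0.2426, 0.048, 15.94, 26.99, -59.87, -1]
  ],
  "grip_force": 10
}}

```text
t: 1.35
tcp_pos: [0.4528, -0.282, 0.1906]
ee_rot: [180.0, -29.9, 83.6]
ft_force: [0.5, -0.0, -0.1]
opening: 0.0006
finger_force: 0.0
```

Run:
```python
from h import *
from station import arm
s=arm.get_state();show(s);print(s['opening'])
w=arm.grab_frame("wrist");f=arm.grab_frame("top")
print(w["T_tool_cam"].round(3))
cv2.imwrite("pics/w1.png",np.hstack([w["image"],f["image"][130:270,210:430].repeat(3,0).repeat(1,1)]) if 0 else w["image"])
rows(s,[-10,-122,98],0,30)
# unit bar refit from wrist depth
K=w["camera_matrix"];z=w["range_z"];v,u=np.mgrid[:420,:560]
c=np.stack([(u-K[0,2])/K[0,0]*z,-(v-K[1,2])/K[1,1]*z,-z],-1)
T=w["T_tool_cam"];p=(c@T[:3,:3].T+T[:3,3])@R.from_euler('xyz',s["ee_rot"],degrees=True).as_matrix().T+s["tcp_pos"]
m=teal(w["image"])&(z>0);q=W2U(p[m]);print(m.sum(),q.min(0),q.max(0),np.median(q,0),np.polyfit(q[:,0],q[:,1],1))
```

```text
t 1.35 tcpU [ -10.2 -123.8  190.6] F [ 0.5 -0.  -0.1] q [-48.  14. 104.  22.  84. -48.] rot [180.  -29.9  83.6]
0.0006443767532647292
[[ 0.     0.954  0.299  0.077]
 [ 1.    -0.    -0.001 -0.   ]
 [-0.001  0.299 -0.954 -0.144]
 [ 0.     0.     0.     1.   ]]
shift [-0.0445  0.0002  0.0812] turn [ 0.08  0.13 -0.1 ] z dir unit [ 0.    0.5  -0.87]
1832 [ -63.40581238 -101.35166823   11.211267  ] [ 69.13732516 -90.90172959 119.46727825] [  1.54174532 -96.6716026  115.77537885] [ 1.37635630e-03 -9.65385378e+01]
```

View pics/w1.png

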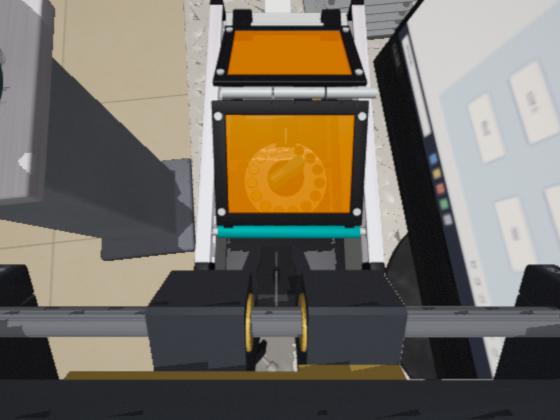

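The wrist picture shows the teal bar at row 231 (columns 215–362). It's square to the gripper, and the monitor is clear on the right. The bar comes out at unit y≈-97, so the pose holds. I'll descend behind it and push.

Emit:
{"name": "apply_moves", "arguments": {
  "rows": [
    [-0.0245, 0, 0.0445, 0, 0, 0, -1],
    [-0.0445, 0, 0.081, 0, 0, 0, -1],
    [-0.0445, 0, 0.081, 0, 0, 0, -1],
    [-0.0445, 0, 0.081, 0, 0, 0, -1],
    [-0.0358, 0, 0.086, 0, 0, 0, -1],
    [-0.0272, 0, 0.091, 0, 0, 0, -1],
    [-0.0185, 0, 0.096, 0, 0, 0, -1],
    [-0.0185, 0, 0.096, 0, 0, 0, -1]
  ]
}}

```text
t: 2.45
tcp_pos: [0.4571, -0.248, 0.0986]
ee_rot: [179.9, -29.9, 83.8]
ft_force: [0.7, -0.2, -0.5]
opening: 0.0003
finger_force: 0.0
```

Run:
```python
from h import *
from station import arm
s=arm.get_state();show(s);rows(s,[-10,60,98],0,30)
```

```text
t 2.45 tcpU [ -9.6 -89.6  98.6] F [ 0.7 -0.2 -0.5] q [-46.  18. 110.  24.  74. -51.] rot [179.9 -29.9  83.8]
shift [ 0.1293 -0.0002  0.0751] turn [0.01 0.06 0.08] z dir unit [ 0.    0.5  -0.87]
```

```bash
cat >> h.py <<'E'
def wcloud(w,s):
    K=w["camera_matrix"];z=w["range_z"];v,u=np.mgrid[:420,:560]
    c=np.stack([(u-K[0,2])/K[0,0]*z,-(v-K[1,2])/K[1,1]*z,-z],-1)
    T=w["T_tool_cam"];return (c@T[:3,:3].T+T[:3,3])@R.from_euler('xyz',s["ee_rot"],degrees=True).as_matrix().T+s["tcp_pos"]
E
python3 - <<'E'
from h import *
from station import arm
s=arm.get_state();w=arm.grab_frame("wrist");f=arm.grab_frame("top")
q=W2U(wcloud(w,s)[teal(w["image"])&(w["range_z"]>0)]);print(len(q),np.median(q,0),np.percentile(q,[5,95],0))
P=W2U(cloud(f).reshape(-1,3)).reshape(420,560,3);v,u=np.mgrid[:420,:560];m=teal(f["image"])&(u>265)&(u<372)&(v>160)&(v<235)&(P[...,2]>90);q=P[m];print(len(q),np.median(q,0) if len(q) else 0)
cv2.imwrite("pics/w2.png",w["image"])
E
```

```text
4212 [-1.55417354e-03 -7.93874135e+01  1.15775931e+02] [[-52.2172233  -83.31829575 111.66723133]
 [ 53.48395729 -75.26563012 117.39866269]]
194 [ -1.8059642  -79.17952471 117.99758006]
```

View pics/w2.png

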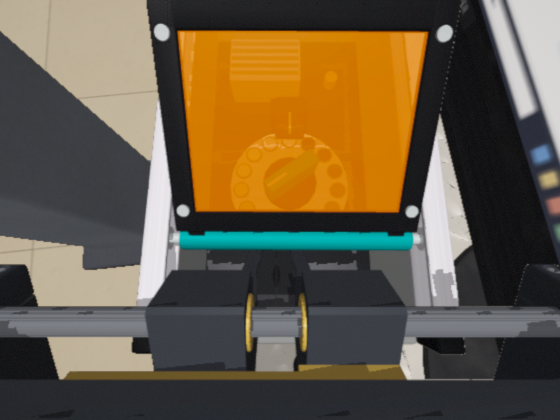

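The bar has moved to y≈-79, about 10 mm ahead of the TCP as expected, and the contact is good. I'll keep pushing.

Emit:
{"name": "apply_moves", "arguments": {
  "rows": [
    [0.01, 0, 0.0058, 0, 0, 0, -1],
    [0.02, 0, 0.0115, 0, 0, 0, -1],
    [0.03, 0, 0.0173, 0, 0, 0, -1],
    [0.04, 0, 0.0231, 0, 0, 0, -1],
    [0.05, 0, 0.0289, 0, 0, 0, -1],
    [0.06, 0, 0.0346, 0, 0, 0, -1],
    [0.07, 0, 0.0404, 0, 0, 0, -1],
    [0.08, 0, 0.0462, 0, 0, 0, -1],
    [0.09, 0, 0.052, 0, 0, 0, -1],
    [0.1, 0, 0.0577, 0, 0, 0, -1],
    [0.11, 0, 0.0635, 0, 0, 0, -1],
    [0.12, 0, 0.0693, 0, 0, 0, -1],
    [0.13, 0, 0.0751, 0, 0, 0, -1],
    [0.137, 0, 0.0791, 0, 0, 0, -1]
  ]
}}

```text
t: 4.3
tcp_pos: [0.4745, -0.0912, 0.0981]
ee_rot: [179.9, -29.9, 83.8]
ft_force: [1.1, -1.7, -2.1]
opening: 0.0007
finger_force: 1.1
```

Run:
```python
from h import *
from station import arm
s=arm.get_state();show(s);rows(s,[-10,84,98],0,30)
```

```text
t 4.3 tcpU [-9.5 68.2 98.1] F [ 1.1 -1.7 -2.1] q [-32.  10. 120.  29.  67. -42.] rot [179.9 -29.9  83.8]
shift [ 0.0136 -0.0005  0.008 ] turn [0.04 0.1  0.04] z dir unit [ 0.    0.5  -0.87]
```

Emit:
{"name": "apply_moves", "arguments": {
  "rows": [
    [0.006, 0, 0.0035, 0, 0, 0, -1],
    [0.01, 0, 0.0058, 0, 0, 0, -1],
    [0.0125, 0, 0.0072, 0, 0, 0, -1],
    [0.014, 0, 0.0081, 0, 0, 0, -1],
    [0.0155, 0, 0.0089, 0, 0, 0, -1],
    [0.0155, 0, 0.0089, 0, 0, 0, -1]
  ]
}}

```text
t: 5.05
tcp_pos: [0.4763, -0.0754, 0.0979]
ee_rot: [179.9, -29.8, 83.8]
ft_force: [-2.4, -4.9, -0.2]
opening: 0.0004
finger_force: 2.7
```

Emit:
{"name": "apply_moves", "arguments": {
  "rows": [
    [0.0013, 0, 0.0008, 0, 0, 0, -1],
    [0.0026, 0, 0.0015, 0, 0, 0, -1],
    [0.0026, 0, 0.0015, 0, 0, 0, -1]
  ]
}}

```text
t: 5.42
tcp_pos: [0.4766, -0.0748, 0.0978]
ee_rot: [179.9, -29.5, 83.8]
ft_force: [-5.7, -14.2, -0.0]
opening: 0.0005
finger_force: 6.0
```

Run:
```python
from h import *
from station import arm
s=arm.get_state();show(s)
w=arm.grab_frame("wrist");f=arm.grab_frame("scene")
q=W2U(wcloud(w,s)[teal(w["image"])&(w["range_z"]>0)]);q=q[q[:,2]>95];print(len(q),np.median(q,0) if len(q) else 0)
cv2.imwrite("pics/w3.png",np.vstack([cv2.resize(w["image"],(400,300)),cv2.resize(f["image"][150:345,200:460],(400,300))]))
```

```text
t 5.425 tcpU [-9.3 84.7 97.8] F [ -5.7 -14.2  -0. ] q [-31.   9. 120.  29.  66. -40.] rot [179.9 -29.5  83.8]
318 [ -8.71029494  89.94848312 111.98242766]
```

View pics/w3.png

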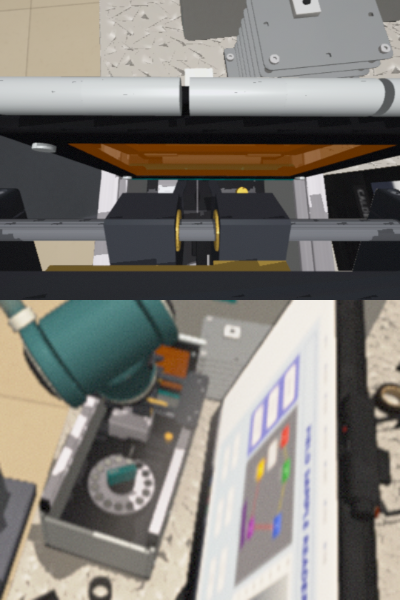

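The panels stand upright and the force has risen while the travel stopped, so the bar is at its hard stop. One firmer push, then back off. The knob is now visible.

Emit:
{"name": "apply_moves", "arguments": {
  "rows": [
    [0.002, 0, 0.0012, 0, 0, 0, -1],
    [0.004, 0, 0.0023, 0, 0, 0, -1],
    [0.004, 0, 0.0023, 0, 0, 0, -1]
  ]
}}

```text
t: 5.9
tcp_pos: [0.4772, -0.0737, 0.0975]
ee_rot: [179.7, -29.1, 83.9]
ft_force: [-9.3, -25.8, 1.1]
opening: 0.0005
finger_force: 11.3
```

Emit:
{"name": "apply_moves", "arguments": {
  "rows": [
    [-0.01, 0, -0.0058, 0, 0, 0, -1],
    [-0.04, 0, -0.0231, 0, 0, 0, -1],
    [-0.0866, 0, -0.05, 0, 0, 0, -1],
    [-0.0866, 0, -0.05, 0, 0, 0, -1],
    [-0.0366, 0, -0.1366, 0, 0, 0, -1],
    [-0.0366, 0, -0.1366, 0, 0, 0, -1],
    [-0.0366, 0, -0.1366, 0, 0, 0, -1]
  ]
}}

```text
t: 6.78
tcp_pos: [0.4681, -0.166, 0.2017]
ee_rot: [179.5, -29.8, 84.0]
ft_force: [0.9, -0.0, 0.8]
opening: 0.0005
finger_force: 0.0
```

Run:
```python
from h import *
from station import arm
s=arm.get_state();show(s)
f=arm.grab_frame("top")
P=W2U(cloud(f).reshape(-1,3)).reshape(420,560,3);ok=f["range_z"]>0
q=P[ok&(abs(P[...,0])<50)&(P[...,1]>50)&(P[...,1]<140)&(P[...,2]>190)&(P[...,2]<240)];print('ridge',len(q),q.mean(0),q.min(0),q.max(0))
rows(s,[0,-30,175],126,0)
```

```text
t 6.775 tcpU [ -7.7  -6.9 201.7] F [ 0.9 -0.   0.8] q [-39.   6. 111.  25.  80. -41.] rot [179.5 -29.8  84. ]
ridge 284 [1.21549184e-01 9.87230319e+01 2.20026420e+02] [-49.87509533  92.71600777 190.95949396] [ 49.44450653 106.02529982 229.46212723]
shift [-0.0334  0.0075  0.0118] turn [  32.8   -16.19 -122.48] z dir unit [-0.  0. -1.]
```

Run:
```python
from h import *
from station import arm
s=arm.get_state();rows(s,[0,-30,170],-54,0)
```

```text
shift [-0.0352  0.0088  0.0139] turn [-13.89 -27.68  52.83] z dir unit [ 0. -0. -1.]
```

Emit:
{"name": "apply_moves", "arguments": {
  "rows": [
    [-0.0352, 0.0088, 0.0139, -13.89, -27.68, 52.83, -0.2],
    [-0.0352, 0.0088, 0.0139, -13.89, -27.68, 52.83, -0.2],
    [-0.0352, 0.0088, 0.0139, -13.89, -27.68, 52.83, -0.2],
    [-0.0352, 0.0088, 0.0139, -13.89, -27.68, 52.83, -0.2],
    [-0.0352, 0.0088, 0.0139, -13.89, -27.68, 52.83, -0.2],
    [-0.0352, 0.0088, 0.0139, -13.89, -27.68, 52.83, -0.2],
    [-0.0352, 0.0088, 0.0139, -13.89, -27.68, 52.83, -0.2],
    [-0.0352, 0.0088, 0.0139, -13.89, -27.68, 52.83, -0.2]
  ]
}}

```text
t: 7.82
tcp_pos: [0.4715, -0.1895, 0.1672]
ee_rot: [-179.7, 0.1, 29.8]
ft_force: [0.0, 0.4, 0.6]
opening: 0.0355
finger_force: 0.0
```

Run:
```python
from h import *
from station import arm
s=arm.get_state();show(s);print(s['opening'])
w=arm.grab_frame("wrist")
p=W2U(wcloud(w,s).reshape(-1,3)).reshape(420,560,3);m=teal(w["image"])&(w["range_z"]>0)&(p[...,2]>76)&(p[...,2]<90);q=p[m]
print(len(q),np.median(q,0));
if len(q): print(cv2.minAreaRect(q[:,:2].astype(np.float32)), q.min(0),q.max(0))
f=arm.grab_frame("top");p=W2U(cloud(f).reshape(-1,3)).reshape(420,560,3);q=p[teal(f["image"])&(abs(p[...,0])<50)&(p[...,1]>-90)&(p[...,1]<20)&(abs(p[...,2]-80)<8)];print('top',len(q),np.median(q,0) if len(q) else 0)
cv2.imwrite("pics/w4.png",w["image"])
rows(s,[0,-30,62],-54,0)
```

```text
t 7.825 tcpU [ -1.7 -29.9 167.2] F [0.  0.4 0.6] q [-25.   1. 116.   0.  64.  35.] rot [-1.797e+02  1.000e-01  2.980e+01]
0.03550276517147
484 [  3.79787732 -26.39404962  80.38349134]
((-38.37034606933594, 27.58404541015625), (39.323402404785156, 147.28500366210938), 35.079925537109375) [-67.72251872 -43.71404326  76.13357971] [19.00021666 96.95924716 88.63528373]
top 0 0
shift [0.0015 0.0016 0.1052] turn [-0.29  0.12  0.1 ] z dir unit [ 0. -0. -1.]
```

View pics/w4.png

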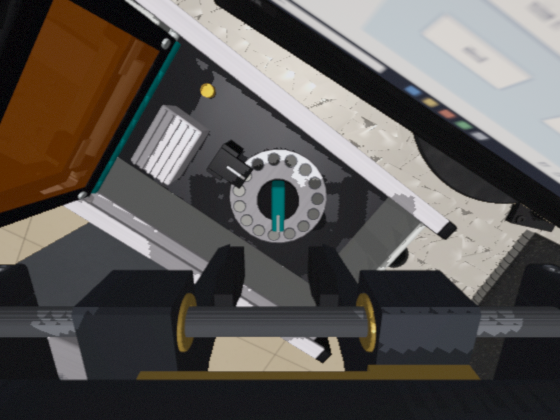

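The picture shows the knob at (278, 205) with its bar along the tool x axis, midway between the fingers (columns 240 and 320). The orientation is right, so only the centre needs refining.

Run:
```python
from h import *
from station import arm
s=arm.get_state();w=arm.grab_frame("wrist")
p=W2U(wcloud(w,s).reshape(-1,3)).reshape(420,560,3);v,u=np.mgrid[:420,:560]
m=teal(w["image"])&(u>262)&(u<292)&(v>170)&(v<240)&(abs(p[...,2]-82)<6);q=p[m];c=cv2.minAreaRect(q[:,:2].astype(np.float32));print(len(q),c,np.median(q[:,2]))
# wheel ring centre at z~46
m=(u>225)&(u<330)&(v>145)&(v<248)&(abs(p[...,2]-46)<5)&(w["image"].min(-1)>110);q=p[m][:,:2];print(len(q),cv2.minEnclosingCircle(q.astype(np.float32)))
rows(s,[0,-30,61.5],-54,0);rows(s,[c[0][0],c[0][1],61.5],-54,0)
```

```text
498 ((0.8511667251586914, -28.100717544555664), (39.40456771850586, 10.159979820251465), 36.31074905395508) 80.35820033277278
4300 ((0.6454805135726929, -28.642723083496094), 45.90410232543945)
shift [0.0017 0.0008 0.1063] turn [-0.22  0.11 -0.01] z dir unit [ 0. -0. -1.]
shift [ 0.0035 -0.0003  0.1063] turn [-0.22  0.11 -0.01] z dir unit [ 0. -0. -1.]
```

Emit:
{"name": "apply_moves", "arguments": {
  "rows": [
    [0.003, 0, 0.04, 0, 0, 0, -0.2],
    [0.003, 0, 0.075, 0, 0, 0, -0.2],
    [0.003, 0, 0.095, 0, 0, 0, -0.2],
    [0.003, 0, 0.105, 0, 0, 0, -0.2],
    [0.003, 0, 0.105, 0, 0, 0, -0.2],
    [0.003, 0, 0.105, 0, 0, 0, -0.2]
  ]
}}

```text
t: 8.72
tcp_pos: [0.4755, -0.1892, 0.0646]
ee_rot: [-180.0, 0.0, 29.6]
ft_force: [0.2, -0.1, -0.1]
opening: 0.0352
finger_force: 0.0
```

Emit:
{"name": "apply_moves", "arguments": {
  "rows": [
    [0, 0, 0, 0, 0, 0, -0.5],
    [0, 0, 0, 0, 0, 0, -1],
    [0, 0, 0, 0, 0, 0, -1],
    [0, 0, 0, 0, 0, 0, -1],
    [0, 0, 0, 0, 0, 0, -1],
    [0, 0, 0, 0, 0, 0, -1]
  ],
  "grip_force": 25
}}

```text
t: 9.48
tcp_pos: [0.475, -0.1887, 0.064]
ee_rot: [-179.9, 0.1, 29.7]
ft_force: [-1.2, 0.7, 5.1]
opening: 0.0105
finger_force: 25.0
```

Run:
```python
from h import *
from station import arm
s=arm.get_state();show(s);print(s['opening'],s['finger_force'],s['torque'])
```

```text
t 9.475 tcpU [  1.7 -28.7  64. ] F [-1.2  0.7  5.1] q [-24.   8. 121.   0.  51.  36.] rot [-1.799e+02  1.000e-01  2.970e+01]
0.010546327489355549 25.00084453029558 [0.13286548 0.10741583 0.02317206]
```

Gripped (10.5 mm, 25 N). Tool z points down, so +z is clockwise from above; I'll turn 72° plus a little for grip give.

Emit:
{"name": "apply_moves", "arguments": {
  "rows": [
    [0, 0, 0, 0, 0, 7, -1],
    [0, 0, 0, 0, 0, 14, -1],
    [0, 0, 0, 0, 0, 21, -1],
    [0, 0, 0, 0, 0, 28, -1],
    [0, 0, 0, 0, 0, 35, -1],
    [0, 0, 0, 0, 0, 42, -1],
    [0, 0, 0, 0, 0, 49, -1],
    [0, 0, 0, 0, 0, 56, -1],
    [0, 0, 0, 0, 0, 63, -1],
    [0, 0, 0, 0, 0, 69, -1],
    [0, 0, 0, 0, 0, 73, -1],
    [0, 0, 0, 0, 0, 73, -1],
    [0, 0, 0, 0, 0, 73, -1]
  ]
}}

```text
t: 11.1
tcp_pos: [0.4748, -0.1902, 0.064]
ee_rot: [179.8, 0.0, -43.3]
ft_force: [-2.4, -5.3, 3.1]
opening: 0.0107
finger_force: 25.0
```

Run:
```python
from h import *
from station import arm
s=arm.get_state();show(s);print(s['opening'],s['finger_force'],s['torque'])
```

```text
t 11.1 tcpU [  1.6 -30.3  64. ] F [-2.4 -5.3  3.1] q [-25.   8. 121.  -0.  51. 109.] rot [179.8   0.  -43.3]
0.010661890861032926 25.000473868567497 [-0.66282253  0.30094141  0.13821023]
```

Turned 73°. I'll release, rise and check.

Emit:
{"name": "apply_moves", "arguments": {
  "rows": [
    [0, 0, 0, 0, 0, 0, -0.2],
    [0, 0, 0, 0, 0, 0, -0.2],
    [0, 0, 0, 0, 0, 0, -0.2],
    [0, 0, 0, 0, 0, 0, -0.2],
    [0, 0, -0.03, 0, 0, 0, -0.2],
    [0, 0, -0.07, 0, 0, 0, -0.2],
    [0, 0, -0.11, 0, 0, 0, -0.2],
    [0, 0, -0.15, 0, 0, 0, -0.2],
    [0, 0, -0.15, 0, 0, 0, -0.2],
    [0, 0, -0.15, 0, 0, 0, -0.2]
  ]
}}

```text
t: 12.35
tcp_pos: [0.4746, -0.1885, 0.2128]
ee_rot: [179.9, 0.2, -43.3]
ft_force: [0.1, -0.5, -0.7]
opening: 0.035
finger_force: 0.0
```

Run:
```python
from h import *
from station import arm
s=arm.get_state();show(s);w=arm.grab_frame("wrist")
p=W2U(wcloud(w,s).reshape(-1,3)).reshape(420,560,3)
m=teal(w["image"])&(w["range_z"]>0)&(abs(p[...,0])<28)&(abs(p[...,1]+29)<28)&(abs(p[...,2]-81)<6);q=p[m][:,:2]
e=np.linalg.svd(q-q.mean(0),full_matrices=False)[2][0];print(len(q),q.mean(0),cv2.minAreaRect(q.astype(np.float32)),'bar angle',np.degrees(np.arctan2(e[1],e[0])))
f=arm.grab_frame("top");P=cloud(f);U=W2U(P.reshape(-1,3)).reshape(420,560,3)
q=U[(f["range_z"]>0)&(abs(U[...,0])<50)&(U[...,1]>50)&(U[...,1]<140)&(U[...,2]>200)&(U[...,2]<240)];print('ridge',len(q),q.mean(0) if len(q) else 0)
for n,(a,c,d,e) in dict(tube=(373,190,389,210),mount=(388,214,414,236),slide=(225,188,263,210)).items():
    q=P[c:e,a:d].reshape(-1,3);z=f["range_z"][c:e,a:d].ravel();q=q[(q[:,2]>.015)&(z>0)];print(n,len(q),np.median(q,0).round(3))
sc=arm.grab_frame("scene");cv2.imwrite("pics/end.png",np.vstack([cv2.resize(w["image"],(400,300)),cv2.resize(sc["image"][150:375,180:480],(400,300))]))
```

```text
t 12.35 tcpU [  1.2 -28.6 212.8] F [ 0.1 -0.5 -0.7] q [-24.  -2. 113.  -0.  69. 109.] rot [179.9   0.2 -43.3]
366 [  2.74546731 -30.586104  ] ((1.1748628616333008, -29.388980865478516), (10.395989418029785, 38.92562484741211), 54.76317596435547) bar angle 144.99202913960116
ridge 271 [  0.39115551  98.96895159 221.05284371]
tube 266 [ 0.392 -0.204  0.589]
mount 209 [ 0.411 -0.373  0.042]
slide 455 [0.489 0.026 0.034]
```

View pics/end.png

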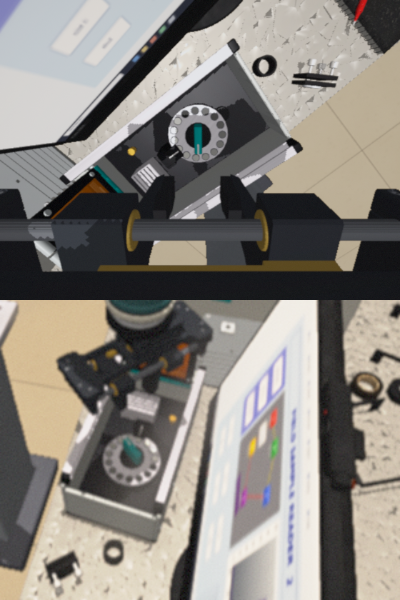

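The knob bar sits at -35° (three clicks), the ridge is at home (y≈99, z≈221), and the items stand where they were, with the tube at (263, 66) and the mount at (315, 77) in the wrist view.

```bash
python3 -c "
from station import arm
print(arm.close_job())"
```

```text
the job is handed in; nothing more can be done
None
```

The cover is folded fully home and the knob is turned three clicks clockwise. The small items look undisturbed, and the job was handed in after about 12.5 s of the 58 s allowed.

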